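# Clamp the shell sample in its test fixture

## Robot

A 7-joint arm with a two-finger parallel gripper is mounted at the origin on the work surface. World frame = base frame: x ahead of the robot, y to its left, z up, the work surface at z = 0. Lengths are in m, angles in rad, forces in N, time in s.
With the tool pointing down it reaches from about 0.4 to 0.85 m from the base axis. Payload 10.4 kg.
Tool frame: the origin (TCP) lies at the very end of the fingers, on their centre line; the grasp point (between the pads) lies 19 mm behind it; z points along the fingers, y is the line along which they close (so a half turn about z gives the same grasp; the last joint's range is limited). The gripper opens to 87 mm and grips with 3 to 60 N. Pads are 19 mm wide; open, the fingers measure 117 mm over their backs; the gripper's body (75 mm by 190 mm) begins 51 mm behind the grasp point.
Start: joints at [1.15, 0.332, -0.065, 1.46, 0.022, 1.35, -0.088], TCP at [0.242, -0.576, 0.223] pointing down, gripper open.
Joint ranges: [-2.6, 2.6], [-0.5, 2.12], [-1.47, 1.34], [0.16, 2.42], [-1.27, 4.41], [0.06, 2.06], [-2.6, 2.6]. Speed limits (rad/s): [2.22, 2.22, 2.79, 2.79, 3.14, 3.14, 3.14].

## Interface

Orientations are given as a unit quaternion [x, y, z, w].
In Python, from plant import status, capture, get_calibration, manip gives the robot as it stands. The module is installed in compiled form; this text tells all that it offers.
- The arm moves only by the shell command python3 -m creep 'ROWS' [FORCE]. ROWS is a JSON object of lists of equal length, an entry for each row: "dr": the turn, a rotation vector about the tool's x, y, z in rad, a list of three; "xyz": the shift along the tool's x, y, z in m, a list of three; "fingers": the closure, from 0 (fully open) to 1 (shut). A call has 1 to 5 rows; each row shifts and turns the commanded pose from where the row before left it, along the tool's axes as they then stand; what a row does not reach is not made up. A row lasts 1/10 s, in which the tool goes at most 50 mm and 8.59 degrees, less where a joint would pass 70% of its speed; a pose out of reach is approached as far as the arm can. A call is refused whole if a number of a shift passes 0.05 or a number of a turn 0.15, either way. A call with a gripper value outside its range is refused whole. The fingers move at their own pace and stop on an object; FORCE is the grip in N (left out, the last holds). Time passes only in rows, so rows that do not move let the fingers close. It gives the time, the measured TCP pose, the force, the opening and the grip force at its end, in the units of the state.
- status.read_state(): the state, without advancing time (a new reading comes with each control period).
- capture(name): name is "side" or "top"; returns (picture, depth): 400x640x3 uint8, blue, green, red; 400x640 float32, m along the optical axis (not along the pixel's ray), 0 where there is no reading.
- get_calibration(name): a dict with "mtx" (3x3 intrinsics, pixels), "dist_coeffs" ([k1, k2, p1, p2, k3] as OpenCV has them; the pictures are not rectified), "R" (3x3) and "t" (3): a world point X has camera coordinates R X + t. Camera axes: x right, y down, z forward; pixel columns grow to the right and rows downward; lengths in m; the calibration is good to about 2 mm. A picture is of the moment at which its call begins. get_calibration takes no time and is no camera call.
- manip.sign_off(): hands the job in; it is judged then, once.
The state is a dict: "time": time; "q": joint angles; "dq": joint speeds; "joint_torque": joint torques, N m; "eef_pos": TCP position; "tcp_rot": TCP orientation; "wrist_force": force on the tool from outside, world axes, zero at the start; "ft_torque": the same for the moment, N m; "grip_width": opening from 0.0 (shut) to 1.0 (fully open); "grasp_force": force on a finger pad.
Only numpy, scipy, OpenCV 4.12 (cv2) and the standard library are available. Lean on these libraries where they do the work, as an engineer would, in place of code of your own. Each camera call takes 0.05 s, during which the arm holds its last target. There are 200 camera calls.

## Task

A domed helmet-shell sample sits in the fixture's round nest, ready for an impact test. Push the swung-out clamp strap round over the sample until it meets its stop, and only then push the cam lever on top of the strap's post all the way down, so that the strap's pad clamps the sample. Leave the sample seated in its nest and the loose things around the fixture where they are.

Things in the scene. Friction and masses are not known exactly. Their poses are not given: they have to be found in the camera images.
- fixture: Aluminium clamp fixture, bolted down: base plate 110 (x) x 200 (y) x 20 mm. Origin on the axis of the vertical clamp post (the stud), at the underside of the plate; z up. The plate runs from y = -50 to y = +150 mm; a 10 mm stop pin, 96 mm high, stands at (19, 140) mm. The nest (dark ring, 92 mm wide, top 34 mm above the table) is centred at y = +85 mm. When clamped, the strap lies along +y and the lever along -y.
- strap (a joint): Angle (rad) of the steel clamp strap about the vertical post: 0 = over the sample, pointing along the fixture's +y, against a hard stop; grows as it swings out anticlockwise from above (towards the fixture's -x), up to 1.45. Starts swung out. Stays where it is left; about 1.5 N at the tip moves it. The cam lever turns with it.
- strap_hinge (a point): On the post's axis at the height of the strap's top face (90 mm above the table). Its y axis points along the strap to the tip, its x axis to the side away from the opening direction (pushing the strap shut is pushing it along this +x).
- strap_tip (a point): On the strap's centre line at its upturned end tab, level with the strap's top face, 160 mm from the post axis. The strap is a flat bar 28 mm wide, 10 mm thick (underside 80 mm above the table until clamped), its end 165 mm from the post axis; the tab is as wide, 10 mm thick, and stands to 113 mm above the table. Below the tip all is free down to the table.
- pad: The rubber pad under the strap (disc 24 mm wide, 8 mm thick), 85 mm from the post axis, 4 mm above the sample's top until clamped. The listed origin lies on the post axis at table height; x, y as at strap_hinge. It comes down as the lever goes down, and then presses the sample with about 6 N.
- lever (a joint): Angle (rad) of the cam lever about a level axis across the strap: 0 = nearly upright (leaning 0.21 rad from vertical, away from the strap's tip), grows as it is pushed away from the strap's tip and down; 1.2 = fully down at a hard stop, pointing back from the tip and still 0.16 rad above level. Starts between 0 and 0.3. Stiff: it stays where it is left; 2 to 3 N at its tip moves it.
- lever_hinge (a point): Pivot of the cam lever, on the post axis 107 mm above the table; its x axis is the level axis of the lever.
- lever_tip (a point): Middle of the lever's far end, 105 mm from its pivot, on the lever's centre line. The lever's outer 30 mm is a black grip 26 mm wide and 12 mm thick; the rest is a flat bar 18 mm wide and 9 mm thick, with a steel cam 34 mm across at the pivot.
- sample: White domed shell sample, 76 mm across and 35 mm high with a flat top 30 mm wide, loose in the nest (3 mm play), its underside 26 mm and its top 61 mm above the table. Origin at the centre of its underside.
- spare: Spare shell sample of the same shape, loose on the table beside the fixture: a bystander. Origin at the centre of its underside.
- wrench: Steel wrench 150 mm long, loose on the table, lying along its x axis: a bystander.
- load_cell: Upright steel cylinder 36 mm across, 40 mm high, loose on the table: a bystander. Origin at the centre of its underside.
- wax_jar: Small closed jar 44 mm across, 55 mm high, loose on the table: a bystander. Origin at the centre of its underside.
Mind the look-alikes: they are no part of the job. What is shaped like the sample but black is not meant. There is more than one size of the fixture; the job needs the larger.

How it is judged:
By the outcome, as a careful person would: the job done as asked, in the order asked, and still so for the second after the job is handed in, with the robot touching nothing.
It also fails if it takes over 51 s, if anything falls off the work surface, if the arm or the gripper's body presses on something with over 40 N, if the wrist force passes 120 N, or if a joint passes its speed limit or range.

## Working session

There is one attempt and no reset: what is moved stays moved. The work goes in short steps, Python scripts to look and compute and a shell command to move; the robot and the scene stay as the last step left them, time stands still between calls to the robot, and variables do not carry over. Pictures are saved under pics/ and viewed, at most 10 in all, crops included, and the job is handed in when it is done.

```bash
mkdir -p pics; cat > h.py <<'E'
import numpy as np, cv2
from plant import status, capture, get_calibration, manip
def snap(n,f):
    im,d=capture(n); cv2.imwrite(f'pics/{f}.png',im); np.save(f'pics/{f}.npy',d); return im,d
def px2w(n,d,u,v,z=None):
    c=get_calibration(n); K=np.array(c['mtx']);R=np.array(c['R']);t=np.array(c['t'])
    p=cv2.undistortPoints(np.array([[[u,v]]],float),K,np.array(c['dist_coeffs']))[0,0]
    r=np.array([p[0],p[1],1.]); o=-R.T@t; w=R.T@r
    if z is None: return o+w*d[int(v),int(u)]
    return o+w*(z-o[2])/w[2]
def w2px(n,X):
    c=get_calibration(n)
    return cv2.projectPoints(np.array(X,float).reshape(-1,3),cv2.Rodrigues(np.array(c['R']))[0],np.array(c['t'],float),np.array(c['mtx']),np.array(c['dist_coeffs']))[0][:,0]
E
python3 - <<'E'
from h import *
snap('top','t0'); snap('side','s0')
for n in('top','side'):
    c=get_calibration(n);R=np.array(c['R']);print(n,-R.T@np.array(c['t']),R[2])
s=status.read_state();print(s['time'],s['eef_pos'],s['tcp_rot'])
E
```

```text
top [ 0.57251682 -0.06824403  0.89707936] [ 0.09433144 -0.01569738 -0.99541708]
side [ 0.30070326 -0.48379108  0.71558599] [ 0.42619999  0.53960029 -0.72607513]
0.1 [ 0.2419525  -0.57590091  0.22184664] [ 9.80286667e-01  1.97579490e-01 -1.58881505e-04 -6.09164221e-04]
```

View pics/t0.png

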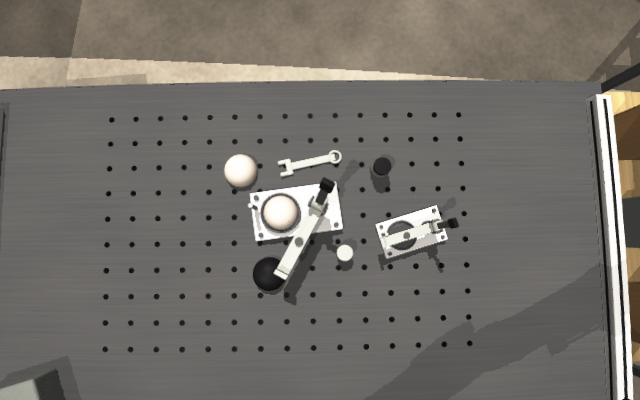

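View pics/s0.png

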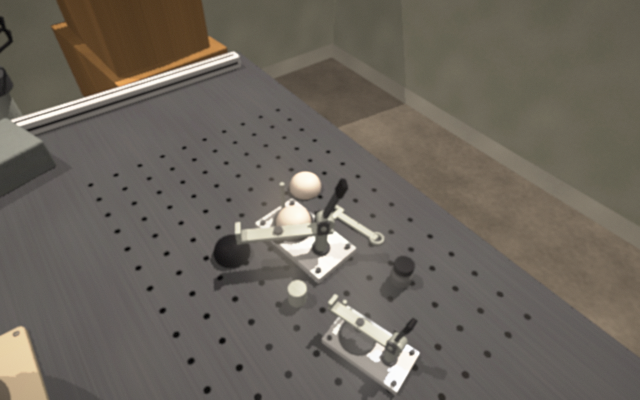

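The top view shows the large fixture at px (250–342, 182–242). Its strap is swung out, running from the post at about (318,205) to the tab at about (282,272), and the grip is at (327,186). The black decoy dome (268,274) is beside the tip. I'll enlarge the image to locate points.

```bash
python3 - <<'E'
from h import *
im=cv2.imread('pics/t0.png');cv2.imwrite('pics/t0c.png',cv2.resize(im[140:300,220:400],None,fx=3.7,fy=3.7,interpolation=cv2.INTER_CUBIC)[:600])
d=np.load('pics/t0.npy')
for n,u,v in [('dome',281,212),('spare',240,170),('tabtop',282,273),('grip',327,185),('black',262,275),('cell',345,253),('jar',382,166)]: print(n,px2w('top',d,u,v).round(3))
E
```

```text
dome [0.625 0.004 0.06 ]
spare [0.723 0.098 0.036]
tabtop [ 0.498 -0.002  0.112]
grip [ 0.663 -0.092  0.205]
black [0.487 0.05  0.032]
cell [ 0.533 -0.135  0.041]
jar [ 0.724 -0.221  0.054]
```

View pics/t0c.png

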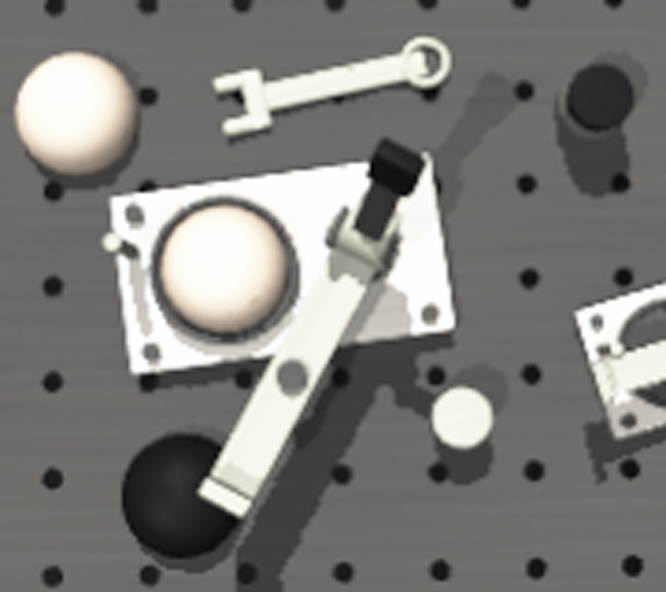

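```bash
python3 - <<'E'
from h import *
P=lambda u,v,z:px2w('top',None,u/3.7+220-.37,v/3.7+140-.37,z)[:2]
C=[P(*p,.02) for p in [(110,197),(428,152),(455,327),(135,374)]]
# corners fixture: (55,150),(55,-50),(-55,-50),(-55,150)
F=np.array([(55,150),(55,-50),(-55,-50),(-55,150)])/1e3
M=np.array(C);a=M-M.mean(0);b=F-F.mean(0)
th=np.arctan2((b[:,0]*a[:,1]-b[:,1]*a[:,0]).sum(),(b*a).sum())
R=np.array([[np.cos(th),-np.sin(th)],[np.sin(th),np.cos(th)]])
o=M.mean(0)-R@F.mean(0)
print(th,o,(M-(o+F@R.T)).round(4).tolist())
print('nest pred',o+R@[0,.085],'pin pred',o+R@[.019,.14],'pin',P(112,241,.096))
tabs=[P(198,490,.113),P(216,473,.113),P(255,500,.113),P(240,518,.113)];t=np.mean(tabs,0);print('tab',t,tabs)
v=R.T@(t-o);print('strap r',np.linalg.norm(v),'angle',np.arctan2(-v[0],v[1]))
g=P(397,166,.207);print('grip',g,R.T@(g-o))
for r,n in[(.16,'tip closed')]:print(o+R@[0,r])
E
```

```text
0.129296213436327 [ 0.63659627 -0.07632871] [[0.0003, -0.0002], [-0.0005, 0.0008], [-0.0001, 0.0007], [0.0003, -0.0013]]
nest pred [0.62563669 0.00796179] pin pred [0.6373866  0.06495249] pin [0.63851129 0.06534865]
tab [4.97611741e-01 2.13876610e-04] [array([0.50068628, 0.01606367]), array([0.50968709, 0.00620375]), array([ 0.49480579, -0.01482767]), array([ 0.4852678 , -0.00658425])]
strap r 0.15866778393663675 angle 0.9380986319988821
grip [ 0.66387566 -0.09209293] [ 0.0250191  -0.01914994]
[0.61596647 0.08233575]
```

```bash
Z='[[0,0,0],[0,0,0],[0,0,0],[0,0,0],[0,0,0]]'
python3 -m creep '{"dr":[[0,0,0],[0,0,0],[0,0,0],[0,0,0],[0,0,0]],"xyz":[[0.034,-0.032,0],[0.034,-0.032,0],[0.034,-0.032,0],[0.034,-0.032,0],[0.034,-0.032,0]],"fingers":[1,1,1,1,1]}' 20
python3 -m creep '{"dr":[[0,0,0],[0,0,0],[0,0,0],[0,0,0],[0,0,0]],"xyz":[[0.034,-0.032,0],[0.034,-0.032,0],[0.034,-0.032,0],[0.034,-0.032,0],[0.034,-0.032,0]],"fingers":[1,1,1,1,1]}'
```

```text
time: 0.6
eef_pos: [0.3372, -0.3609, 0.2223]
tcp_rot: [0.98, 0.198, -0.0, -0.0]
wrist_force: [-0.2, -0.9, -0.7]
grip_width: 0.628
grasp_force: 0.0
time: 1.1
eef_pos: [0.4318, -0.1476, 0.2225]
tcp_rot: [0.98, 0.198, -0.0, 0.0]
wrist_force: [0.5, -0.3, -0.5]
grip_width: 0.175
grasp_force: 0.0
```

```bash
python3 -m creep '{"dr":[[0,0,0],[0,0,0],[0,0,0],[0,0,0],[0,0,0]],"xyz":[[0.027,-0.024,0],[0.027,-0.024,0],[0.027,-0.024,0],[0,0,0.03],[0,0,0.03]],"fingers":[1,1,1,1,1]}'
python3 - <<'E'
from h import *
im,d=snap('top','t1');s=status.read_state();print(s['eef_pos'],s['grip_width'])
cv2.imwrite('pics/t1c.png',cv2.resize(im[140:300,200:400],None,fx=3,fy=3))
E
```

```text
time: 1.6
eef_pos: [0.4791, -0.0505, 0.1621]
tcp_rot: [0.98, 0.199, 0.001, 0.0]
wrist_force: [0.8, -0.7, -0.8]
grip_width: 0.004
grasp_force: 0.0
[ 0.47595968 -0.05110331  0.15688894] 0.001753181054868937
```

View pics/t1c.png

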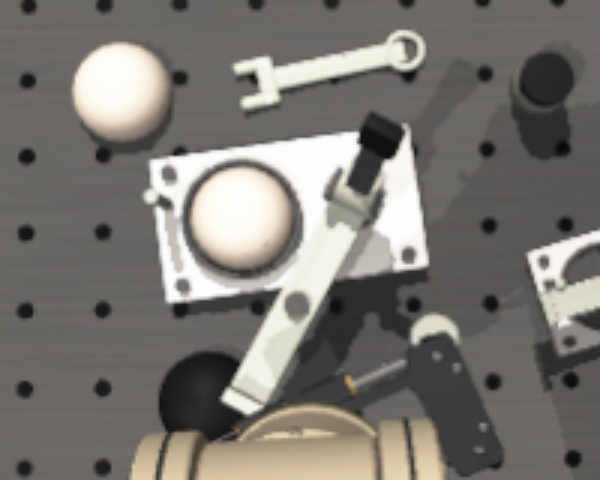

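The closed gripper is clear of the strap, on the robot side of its tip (crop ~(240,400)). I'll lower it and work out the arc increments in tool axes.

```bash
python3 -m creep '{"dr":[[0,0,0],[0,0,0],[0,0,0]],"xyz":[[0,0,0.04],[0,0,0.039],[0,0,0]],"fingers":[1,1,1]}'
python3 - <<'E'
from h import *
s=status.read_state();print(s['eef_pos'],s['wrist_force'])
o=np.array([.6366,-.0763]);prev=s['eef_pos'][:2];a=.398
T=np.array([[np.cos(a),np.sin(a)],[np.sin(a),-np.cos(a)]])
for p in [.94,.84,.74,.64,.54,.44,.34,.24,.16,.08,.0,-.05]:
    w=p+.129;e=abs(w-a);off=.014+.0095*np.cos(e)+.015*np.sin(e)
    x=o+.15*np.array([-np.sin(w),np.cos(w)])-off*np.array([np.cos(w),np.sin(w)])
    print(p,x.round(4),(T@(x-prev)).round(4));prev=x
E
```

```text
time: 1.95
eef_pos: [0.475, -0.0517, 0.0799]
tcp_rot: [0.98, 0.197, -0.004, -0.001]
wrist_force: [0.1, -0.6, -0.8]
grip_width: 0.006
grasp_force: 0.0
[ 0.47504349 -0.05169808  0.07993047] [ 0.0740126  -0.57483947 -0.76175401]
0.94 [ 0.4903 -0.0311] [ 0.022  -0.0131]
0.84 [ 0.4959 -0.0162] [ 0.011  -0.0116]
0.74 [ 0.5031 -0.0018] [ 0.0122 -0.0104]
0.64 [0.512  0.0118] [ 0.0134 -0.0092]
0.54 [0.5223 0.0245] [ 0.0144 -0.0077]
0.44 [0.534  0.0361] [ 0.0153 -0.0061]
0.34 [0.5469 0.0464] [ 0.0159 -0.0045]
0.24 [0.5602 0.055 ] [ 0.0155 -0.0027]
0.16 [0.5698 0.0603] [ 0.011  -0.0012]
0.08 [0.5799 0.065 ] [ 0.0111 -0.0004]
0.0 [0.5904 0.069 ] [0.0112 0.0004]
-0.05 [0.5971 0.071 ] [0.007  0.0007]
```

```bash
python3 -m creep '{"dr":[[0,0,0],[0,0,0],[0,0,0],[0,0,0],[0,0,0]],"xyz":[[0.011,-0.007,0],[0.011,-0.006,0.001],[0.011,-0.012,0.001],[0.012,-0.010,0],[0.013,-0.009,0]],"fingers":[1,1,1,1,1]}'
python3 -m creep '{"dr":[[0,0,0],[0,0,0],[0,0,0],[0,0,0],[0,0,0]],"xyz":[[0.014,-0.008,0],[0.015,-0.006,0],[0.016,-0.004,0],[0.015,-0.003,0],[0.005,-0.001,0]],"fingers":[1,1,1,1,1]}'
```

```text
time: 2.45
eef_pos: [0.516, 0.0115, 0.0834]
tcp_rot: [0.98, 0.197, 0.001, 0.001]
wrist_force: [-1.1, -2.2, -0.4]
grip_width: 0.005
grasp_force: 0.9
time: 2.95
eef_pos: [0.5677, 0.0577, 0.0831]
tcp_rot: [0.98, 0.198, 0.001, 0.0]
wrist_force: [-1.0, -1.2, 1.0]
grip_width: 0.009
grasp_force: 0.8
```

```bash
python3 -m creep '{"dr":[[0,0,0],[0,0,0],[0,0,0],[0,0,0]],"xyz":[[0.008,-0.001,0.002],[0.007,0,0.001],[0.005,0,0],[0.003,0,0]],"fingers":[1,1,1,1]}'
python3 -m creep '{"dr":[[0,0,0],[0,0,0],[0,0,0]],"xyz":[[0.003,0,0],[0.003,0,0],[0,0,0]],"fingers":[1,1,1]}'
```

```text
time: 3.35
eef_pos: [0.5873, 0.0664, 0.0785]
tcp_rot: [0.98, 0.198, -0.0, 0.0]
wrist_force: [-1.3, -1.4, 0.8]
grip_width: 0.005
grasp_force: 0.8
time: 3.65
eef_pos: [0.5925, 0.0687, 0.0784]
tcp_rot: [0.98, 0.197, -0.0, 0.0]
wrist_force: [-2.0, -1.0, -0.1]
grip_width: 0.007
grasp_force: 0.8
```

Force is still only at friction level, so I'll creep on until the stop shows.

```bash
python3 -m creep '{"dr":[[0,0,0],[0,0,0],[0,0,0]],"xyz":[[0.002,0,0],[0.002,0,0],[0,0,0]],"fingers":[1,1,1]}'
python3 -m creep '{"dr":[[0,0,0],[0,0,0]],"xyz":[[0.002,0,0],[0,0,0]],"fingers":[1,1]}'
```

```text
time: 3.95
eef_pos: [0.5936, 0.069, 0.078]
tcp_rot: [0.98, 0.197, -0.003, 0.001]
wrist_force: [-15.2, -5.6, 9.6]
grip_width: 0.007
grasp_force: 7.8
time: 4.15
eef_pos: [0.594, 0.0692, 0.0778]
tcp_rot: [0.98, 0.197, -0.005, 0.001]
wrist_force: [-22.1, -8.2, 13.7]
grip_width: 0.007
grasp_force: 11.6
```

The strap is on its stop: about 24 N and no further motion. I'll back off, rise and look.

```bash
python3 -m creep '{"dr":[[0,0,0],[0,0,0],[0,0,0],[0,0,0],[0,0,0]],"xyz":[[-0.010,0,0],[-0.025,0,0],[-0.02,0,-0.03],[0,0,-0.045],[0,0,-0.045]],"fingers":[1,1,1,1,1]}'
python3 -m creep '{"dr":[[0,0,0],[0,0,0],[0,0,0],[0,0,0]],"xyz":[[0,0,-0.04],[-0.045,0,0],[-0.045,0,0],[0,0,0]],"fingers":[1,1,1,1]}'
python3 - <<'E'
from h import *
im,d=snap('top','t2');im2,_=snap('side','s2')
a=cv2.resize(im[140:300,220:400],None,fx=3,fy=3)[:480];b=cv2.resize(im2[140:300,200:380],None,fx=3,fy=3)
cv2.imwrite('pics/t2c.png',cv2.resize(np.hstack([a,b]),(800,356)))
cv2.imwrite('pics/t2a.png',cv2.resize(im[160:280,230:370],None,fx=5,fy=5,interpolation=cv2.INTER_CUBIC))
E
```

```text
time: 4.65
eef_pos: [0.5468, 0.05, 0.2001]
tcp_rot: [0.98, 0.198, 0.0, -0.0]
wrist_force: [0.6, -0.5, 1.2]
grip_width: 0.003
grasp_force: 0.0
time: 5.05
eef_pos: [0.4611, 0.0131, 0.2387]
tcp_rot: [0.981, 0.196, -0.0, 0.002]
wrist_force: [0.4, 0.3, -0.4]
grip_width: 0.006
grasp_force: 0.0
```

View pics/t2a.png

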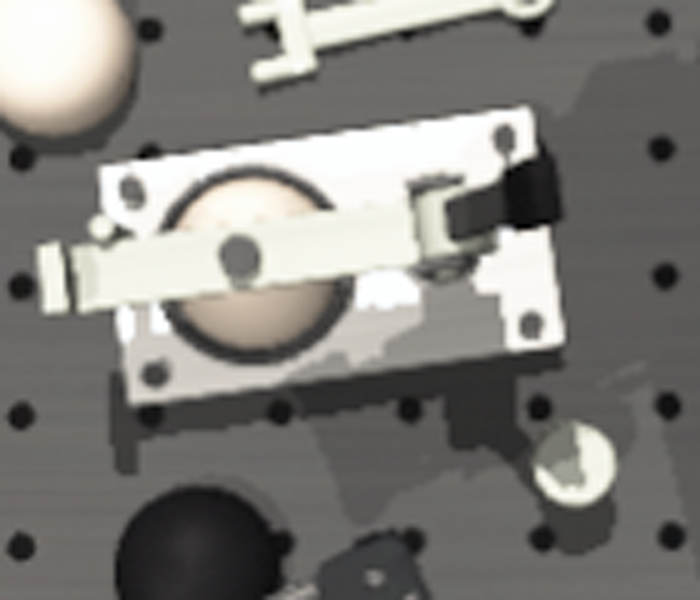

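View pics/t2c.png

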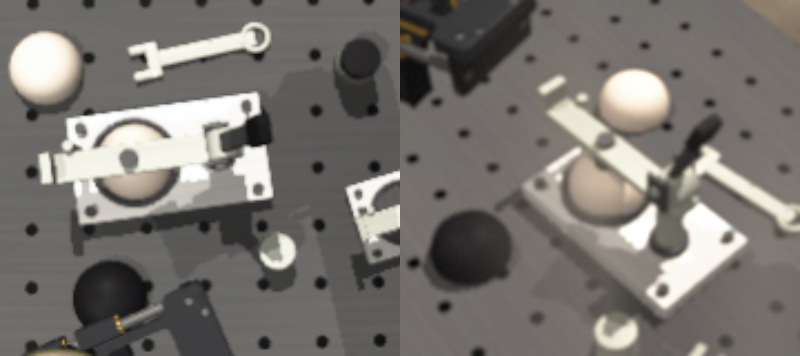

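The strap now lies against the stop pin, with its tab at (240,216), and the lever grip is at about (337,198). Next I'll get the lever lean and plan the push arc in the lever's plane.

```bash
python3 - <<'E'
from h import *
d=np.load('pics/t2.npy');im=cv2.imread('pics/t2.png')
o=np.array([.6366,-.0763]);w=.129;R=np.array([[np.cos(w),-np.sin(w)],[np.sin(w),np.cos(w)]])
t=px2w('top',d,240,215.5,.113);v=R.T@(t[:2]-o);print('strap',np.arctan2(-v[0],v[1]),np.linalg.norm(v))
pts=np.array([px2w('top',d,u,v) for u in range(325,346) for v in range(188,212)]);m=pts[:,2]>.13
f=(pts[m,:2]-o)@R;z=pts[m,2]
for y0 in np.arange(-.075,.01,.01):
    k=(f[:,1]>=y0)&(f[:,1]<y0+.01)
    if k.any():print(round(y0+.005,3),k.sum(),'z',z[k].max().round(3),z[k].min().round(3),'x',f[k,0].min().round(3),f[k,0].max().round(3))
E
```

```text
strap 0.002825465631680432 0.16039007503540237
-0.04 50 z 0.208 0.2 x -0.013 0.013
-0.03 86 z 0.208 0.186 x -0.013 0.013
-0.02 63 z 0.192 0.158 x -0.012 0.011
-0.01 15 z 0.162 0.145 x -0.009 0.008
```

The strap is at 0.003 rad. The lever tip is at y' ≈ −0.037, z 0.205, which puts the lever at about 0.15 rad. I'll align the tool with the lever plane and go in front of the lever.

```bash
python3 -m creep '{"dr":[[0,0,0.136],[0,0,0.136],[0,0,0],[0,0,0]],"xyz":[[0,0,-0.01],[0,0,-0.01],[0.04,0.02,0],[0.04,0.02,0]],"fingers":[1,1,1,1]}'
python3 -m creep '{"dr":[[0,0,0],[0,0,0],[0,0,0]],"xyz":[[0.04,0.02,0],[0.04,0.02,0],[0,0,0]],"fingers":[1,1,1]}'
python3 - <<'E'
from h import *
from scipy.spatial.transform import Rotation as Ro
s=status.read_state();p=s['eef_pos'];M=Ro.from_quat(s['tcp_rot']).as_matrix();print(M.round(3))
o=np.array([.6366,-.0763]);w=.129;R=np.array([[np.cos(w),-np.sin(w)],[np.sin(w),np.cos(w)]]);print('fixture xy',R.T@(p[:2]-o),p[2])
prev=None
for a in np.linspace(.36,1.41,12):
    y=-.092*np.sin(a)+.006*np.cos(a)+.015;z=.107+.092*np.cos(a)+.006*np.sin(a);c=np.array([y,z]);print(a.round(2),c.round(4),'' if prev is None else ((prev-c)).round(4));prev=c
E
```

```text
time: 5.55
eef_pos: [0.5514, -0.014, 0.2597]
tcp_rot: [0.998, 0.063, 0.002, 0.0]
wrist_force: [0.6, 0.4, 0.2]
grip_width: 0.006
grasp_force: 0.0
time: 5.85
eef_pos: [0.6372, -0.0463, 0.2542]
tcp_rot: [0.998, 0.061, -0.002, -0.002]
wrist_force: [-0.5, 0.1, -1.6]
grip_width: 0.004
grasp_force: 0.0
[[ 0.992  0.122 -0.003]
 [ 0.122 -0.992  0.003]
 [-0.003 -0.003 -1.   ]]
fixture xy [0.00447933 0.02964827] 0.25415592267998516
0.36 [-0.0118  0.1952] 
0.46 [-0.0201  0.1923] [0.0083 0.003 ]
0.55 [-0.028   0.1885] [0.008  0.0037]
0.65 [-0.0356  0.1841] [0.0076 0.0045]
0.74 [-0.0427  0.1789] [0.0071 0.0052]
0.84 [-0.0493  0.1731] [0.0066 0.0058]
0.93 [-0.0553  0.1666] [0.006  0.0064]
1.03 [-0.0607  0.1596] [0.0054 0.007 ]
1.12 [-0.0654  0.1522] [0.0047 0.0075]
1.22 [-0.0693  0.1443] [0.0039 0.0079]
1.31 [-0.0725  0.1361] [0.0032 0.0082]
1.41 [-0.0749  0.1277] [0.0024 0.0085]
```

```bash
python3 -m creep '{"dr":[[0,0,0],[0,0,0],[0,0,0],[0,0,0],[0,0,0]],"xyz":[[-0.006,0,0.03],[0,0,0.03],[0,0.02,0],[0,0.018,0],[0,0,0]],"fingers":[1,1,1,1,1]}'
python3 -m creep '{"dr":[[0,0,0],[0,0,0],[0,0,0],[0,0,0]],"xyz":[[0,0.006,0.002],[0,0.006,0.002],[0,0.006,0.003],[0,0,0]],"fingers":[1,1,1,1]}'
```

```text
time: 6.35
eef_pos: [0.6329, -0.0861, 0.1986]
tcp_rot: [0.998, 0.061, 0.0, 0.001]
wrist_force: [-0.3, -1.5, 1.0]
grip_width: 0.005
grasp_force: 0.0
time: 6.75
eef_pos: [0.6344, -0.1012, 0.1913]
tcp_rot: [0.998, 0.062, 0.0, 0.0]
wrist_force: [-1.1, -0.6, 0.7]
grip_width: 0.008
grasp_force: 0.0
```

```bash
python3 -m creep '{"dr":[[0,0,0],[0,0,0],[0,0,0]],"xyz":[[0.003,0.004,0],[0,0.003,0],[0,0,0]],"fingers":[1,1,1]}'
python3 - <<'E'
from h import *
im,d=snap('side','s3');cv2.imwrite('pics/s3c.png',cv2.resize(im[120:280,220:400],None,fx=3.5,fy=3.5,interpolation=cv2.INTER_CUBIC))
E
```

```text
time: 7.05
eef_pos: [0.6383, -0.1072, 0.1914]
tcp_rot: [0.998, 0.063, 0.0, -0.0]
wrist_force: [0.7, 0.8, -0.8]
grip_width: 0.006
grasp_force: 0.3
```

View pics/s3c.png

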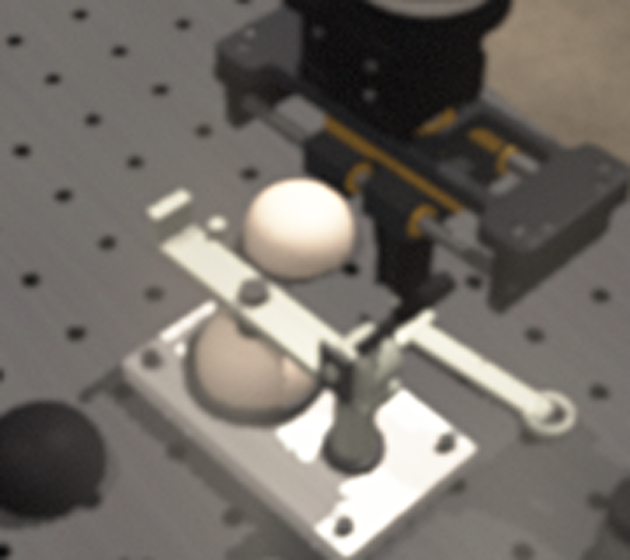

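The fingertips are right at the grip (crop ~(410,290)), the strap is still shut and the sample is seated. I'll push along the arc.

```bash
python3 -m creep '{"dr":[[0,0,0],[0,0,0],[0,0,0],[0,0,0],[0,0,0]],"xyz":[[0,0.008,0.006],[0,0.008,0.006],[0,0.007,0.006],[0,0.007,0.006],[0,0,0]],"fingers":[1,1,1,1,1]}'
python3 -m creep '{"dr":[[0,0,0],[0,0,0],[0,0,0],[0,0,0]],"xyz":[[0,0.006,0.007],[0,0.005,0.007],[0,0.004,0.007],[0,0,0]],"fingers":[1,1,1,1]}'
```

```text
time: 7.6
eef_pos: [0.6411, -0.1387, 0.1658]
tcp_rot: [0.998, 0.062, -0.001, 0.0]
wrist_force: [0.6, -0.8, -0.9]
grip_width: 0.008
grasp_force: 0.0
time: 8.0
eef_pos: [0.6432, -0.1527, 0.1451]
tcp_rot: [0.998, 0.062, -0.001, 0.0]
wrist_force: [0.1, 0.1, -0.3]
grip_width: 0.006
grasp_force: 0.0
```

```bash
python3 - <<'E'
from h import *
im,d=snap('side','s4');cv2.imwrite('pics/s4c.png',cv2.resize(im[160:280,270:400],None,fx=5,fy=5,interpolation=cv2.INTER_CUBIC))
o=np.array([.6366,-.0763]);w=.129;ey=np.array([-np.sin(w),np.cos(w)])
for a in(.36,.8,1.1,1.41):
    q=o-ey*.105*np.sin(a);print(a,(w2px('side',[[*q,.107+.105*np.cos(a)]])-[270,160])*5)
E
```

```text
0.36 [[339.53060508 176.3153572 ]]
0.8 [[417.34517553 285.23496252]]
1.1 [[450.81111688 362.35785344]]
1.41 [[464.29613462 433.32538029]]
```

View pics/s4c.png

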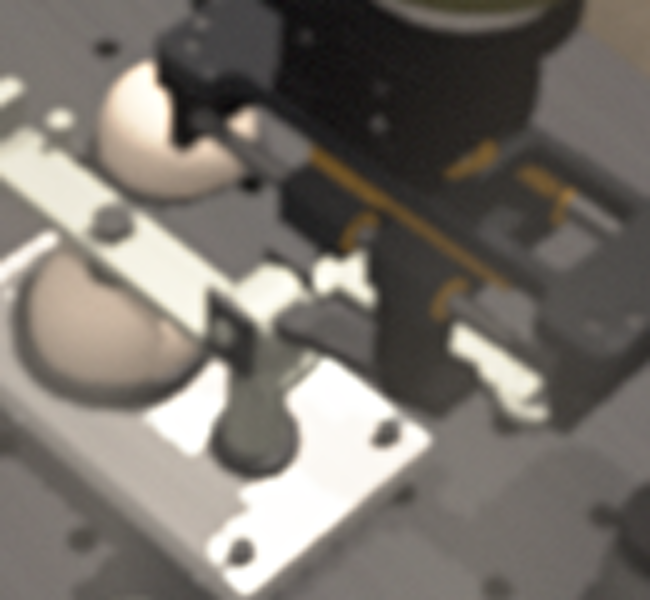

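The lever has followed and is largely down, hidden behind the fingers at ~(430,380), and the strap is unmoved. I'll continue down to the stop.

```bash
python3 -m creep '{"dr":[[0,0,0],[0,0,0],[0,0,0],[0,0,0]],"xyz":[[-0.002,0.002,0.006],[0,0.001,0.005],[0,0,0.003],[0,0,0]],"fingers":[1,1,1,1]}'
python3 -m creep '{"dr":[[0,0,0],[0,0,0]],"xyz":[[0,0,0.003],[0,0,0]],"fingers":[1,1]}'
```

```text
time: 8.45
eef_pos: [0.6418, -0.1553, 0.132]
tcp_rot: [0.998, 0.063, -0.0, 0.0]
wrist_force: [-0.3, -0.2, -0.0]
grip_width: 0.004
grasp_force: 0.0
time: 8.65
eef_pos: [0.6421, -0.155, 0.1293]
tcp_rot: [0.998, 0.063, -0.0, 0.0]
wrist_force: [-0.9, -0.2, 1.5]
grip_width: 0.006
grasp_force: 0.2
```

```bash
python3 -m creep '{"dr":[[0,0,0],[0,0,0],[0,0,0]],"xyz":[[0,0,0.003],[0,0,0.003],[0,0,0]],"fingers":[1,1,1]}'
python3 -m creep '{"dr":[[0,0,0],[0,0,0]],"xyz":[[0,0,0.002],[0,0,0]],"fingers":[1,1]}'
```

```text
time: 8.95
eef_pos: [0.6436, -0.1552, 0.1267]
tcp_rot: [0.998, 0.063, 0.002, 0.001]
wrist_force: [-3.6, -0.6, 20.0]
grip_width: 0.007
grasp_force: 9.5
time: 9.15
eef_pos: [0.6445, -0.1552, 0.1263]
tcp_rot: [0.998, 0.063, 0.003, 0.001]
wrist_force: [-4.5, -0.0, 27.2]
grip_width: 0.01
grasp_force: 13.8
```

A hard stop at 27 N, at the expected height. I'll lift straight up, clear the view and verify.

```bash
python3 -m creep '{"dr":[[0,0,0],[0,0,0],[0,0,0],[0,0,0],[0,0,0]],"xyz":[[0,0,-0.01],[0,0,-0.03],[0,0,-0.045],[0,0,-0.045],[-0.045,0,0]],"fingers":[1,1,1,1,1]}'
python3 -m creep '{"dr":[[0,0,0],[0,0,0],[0,0,0],[0,0,0],[0,0,0]],"xyz":[[-0.045,0,0],[-0.045,0,0],[-0.045,0.0,0],[-0.03,0,0],[0,0,0]],"fingers":[1,1,1,1,1]}'
python3 - <<'E'
from h import *
im,d=snap('top','t5');im2,_=snap('side','s5')
a=cv2.resize(im[140:300,220:400],None,fx=2.2,fy=2.2,interpolation=cv2.INTER_CUBIC);b=cv2.resize(im2[140:300,220:400],None,fx=2.2,fy=2.2,interpolation=cv2.INTER_CUBIC)
cv2.imwrite('pics/c5.png',np.hstack([a,b]))
o=np.array([.6366,-.0763]);w=.129;R=np.array([[np.cos(w),-np.sin(w)],[np.sin(w),np.cos(w)]])
P=np.array([px2w('top',d,u,v) for u in range(232,362) for v in range(180,240)]);f=np.c_[(P[:,:2]-o)@R,P[:,2]]
for y0 in[-.1,-.085,-.06,.03,.06,.11,.14,.16]:
    k=(abs(f[:,1]-y0)<.006)&(f[:,2]>.076)&(abs(f[:,0])<.04)
    print(y0,k.sum(),np.median(f[k],0).round(4) if k.any() else '')
d0=np.load('pics/t0.npy')
E
```

```text
time: 9.65
eef_pos: [0.6037, -0.1589, 0.2587]
tcp_rot: [0.998, 0.064, 0.007, 0.0]
wrist_force: [0.1, -1.1, 0.9]
grip_width: 0.007
grasp_force: 0.0
time: 10.15
eef_pos: [0.4306, -0.1825, 0.2516]
tcp_rot: [0.998, 0.061, -0.001, 0.001]
wrist_force: [-0.4, -0.2, -0.1]
grip_width: 0.003
grasp_force: 0.0Traceback (most recent call last):
  File "<stdin>", line 6, in <module>
  File "h.py", line 6, in px2w
    c=get_calibration(n); K=np.array(c['mtx']);R=np.array(c['R']);t=np.array(c['t'])
ValueError: time passes only in moves, steps and waits
```

View pics/c5.png

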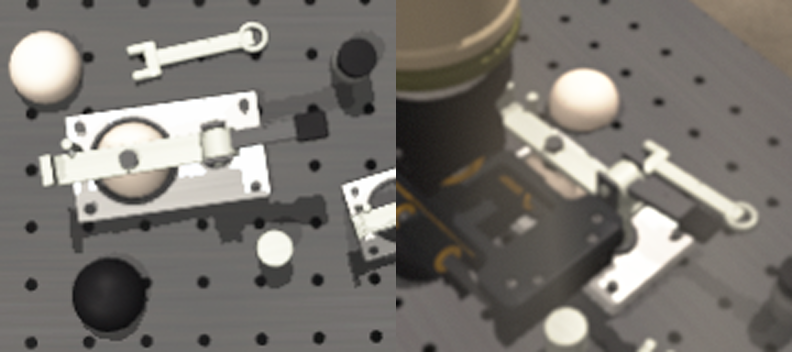

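The lever is fully back and down, with its grip at top-crop (312,125). The strap lies against the pin and the bystanders are unmoved. I'll run a short numeric check.

```bash
python3 - <<'E'
from h import *
c=get_calibration('top');K=np.array(c['mtx']);Rc=np.array(c['R']);t=np.array(c['t'])
d=np.load('pics/t5.npy');U,V=np.meshgrid(np.arange(232,368),np.arange(180,240));uv=np.c_[U.ravel(),V.ravel()]
q=cv2.undistortPoints(uv[:,None].astype(float),K,np.array(c['dist_coeffs']))[:,0]
P=(np.c_[q,np.ones(len(q))]*d[uv[:,1],uv[:,0]][:,None]-t)@Rc
o=np.array([.6366,-.0763]);w=.129;R=np.array([[np.cos(w),-np.sin(w)],[np.sin(w),np.cos(w)]])
f=np.c_[(P[:,:2]-o)@R,P[:,2]]
for y0 in[-.1,-.085,-.06,.03,.06,.11,.14,.16]:
    k=(abs(f[:,1]-y0)<.006)&(f[:,2]>.074)&(abs(f[:,0])<.03)
    if k.any():print(y0,k.sum(),np.median(f[k],0).round(4),((f[k,0].min()+f[k,0].max())/2).round(4))
k=(f[:,2]>.04)&(f[:,2]<.07)&(abs(f[:,1]-.085)<.04);print('dome',f[k,2].max(),f[k,:2].min(0),f[k,:2].max(0))
a,b=cv2.imread('pics/t0.png'),cv2.imread('pics/t5.png')
for n,(x,y,r) in dict(spare=(240,170,20),wrench=(310,163,34),jar=(382,166,14),cell=(345,253,10),black=(262,280,14)).items():
    A=a[y-r:y+r,x-r:x+r].astype(int);B=b[y-r:y+r,x-r:x+r].astype(int);print(n,np.abs(A-B).mean().round(1))
E
```

```text
-0.1 39 [ 0.0023 -0.097   0.1286] 0.0011
-0.085 78 [ 0.0013 -0.0849  0.1268] 0.0018
-0.06 54 [ 0.001  -0.0598  0.1215] 0.0013
0.03 76 [0.0001 0.0301 0.0837] -0.0002
0.06 75 [-0.0013  0.0601  0.0842] -0.0011
0.11 77 [-0.0017  0.1098  0.0838] -0.0018
0.14 101 [0.002  0.1396 0.0841] 0.0041
0.16 100 [-0.0032  0.1573  0.1055] -0.0027
dome 0.062328314755010154 [-0.03626847  0.05061738] [0.03726578 0.11621613]
spare 2.4
wrench 10.9
jar 2.4
cell 4.2
black 3.9
```

```bash
cat > m.py <<'E'
from h import *
def ang(name):
    c=get_calibration('top');K=np.array(c['mtx']);Rc=np.array(c['R']);t=np.array(c['t'])
    d=np.load(f'pics/{name}.npy');U,V=np.meshgrid(np.arange(232,368),np.arange(180,240));uv=np.c_[U.ravel(),V.ravel()]
    q=cv2.undistortPoints(uv[:,None].astype(float),K,np.array(c['dist_coeffs']))[:,0]
    P=(np.c_[q,np.ones(len(q))]*d[uv[:,1],uv[:,0]][:,None]-t)@Rc
    o=np.array([.6366,-.0763]);w=.129;R=np.array([[np.cos(w),-np.sin(w)],[np.sin(w),np.cos(w)]])
    f=np.c_[(P[:,:2]-o)@R,P[:,2]]
    ys=np.arange(.03,.125,.006);X=[]
    for y in ys:
        k=(abs(f[:,1]-y)<.003)&(f[:,2]>.072)&(abs(f[:,0])<.03);X.append(np.median(f[k,0]))
    k=(f[:,1]>.15)&(f[:,2]>.08);l=(f[:,1]<-.05)&(f[:,2]>.1)
    print(name,'slope',np.polyfit(ys,X,1).round(4),'tab x',f[k,0].mean().round(4),'lever',f[l,:2].mean(0).round(4))
if __name__=='__main__':
    ang('t2');ang('t5')
E
python3 m.py
python3 - <<'E'
import cv2,numpy as np
a=cv2.imread('pics/t2.png').astype(int);b=cv2.imread('pics/t5.png').astype(int)
print(np.abs(a-b)[210:222,236:246].mean())
g=lambda m:m[200:235,240:246,1].mean(1).round()
print(g(a),g(b))
E
```

```text
t2 slope [0.0023 0.    ] tab x 0.0005 lever [nan nan]
t5 slope [-0.021   0.0002] tab x -0.0028 lever [ 0.0014 -0.0772]
21.697222222222223
[107. 104. 103. 103. 102. 103. 105. 106. 127. 171. 186. 188. 188. 192.
 182. 172. 175. 177. 181. 188. 192. 188. 140. 100. 105. 103. 104. 103.
 105. 106. 107. 107. 107. 105. 106.] [110. 108. 107. 106. 106. 106. 108. 109. 109. 108. 150. 189. 193. 192.
 192. 194. 198. 199. 200. 198. 198. 200. 203. 186. 134. 104. 107. 107.
 108. 110. 110. 111. 110. 108. 109.]m.py:13: RuntimeWarning: Mean of empty slice.
  print(name,'slope',np.polyfit(ys,X,1).round(4),'tab x',f[k,0].mean().round(4),'lever',f[l,:2].mean(0).round(4))
  ret = um.true_divide(
```

After the lever push the strap has slipped back about 0.02 rad (3.5 mm at the tip). I'll nudge it back onto its stop gently.

```bash
python3 -m creep '{"dr":[[0,0,0],[0,0,0],[0,0,0],[0,0,0],[0,0,0]],"xyz":[[0.027,-0.038,0],[0.027,-0.038,0],[0.027,-0.038,0],[0.027,-0.038,0],[0.027,-0.038,0]],"fingers":[1,1,1,1,1]}'
python3 -m creep '{"dr":[[0,0,0],[0,0,0],[0,0,0],[0,0,0]],"xyz":[[0.024,-0.038,0],[0,0,0.04],[0,0,0.04],[0,0,0]],"fingers":[1,1,1,1]}'
python3 - <<'E'
from h import *
p=status.read_state()['eef_pos'];w=.129;R=np.array([[np.cos(w),-np.sin(w)],[np.sin(w),np.cos(w)]]);print(R.T@(p[:2]-[.6366,-.0763]),p[2])
E
```

```text
time: 10.75
eef_pos: [0.5453, 0.027, 0.2513]
tcp_rot: [0.998, 0.063, 0.0, -0.001]
wrist_force: [0.0, -0.5, 0.6]
grip_width: 0.007
grasp_force: 0.0
time: 11.15
eef_pos: [0.5605, 0.0656, 0.1662]
tcp_rot: [0.998, 0.064, -0.004, -0.001]
wrist_force: [-0.1, -0.1, -0.5]
grip_width: 0.007
grasp_force: 0.0
[-0.05724116  0.15055962] 0.16617660543393917
```

```bash
python3 -m creep '{"dr":[[0,0,0],[0,0,0],[0,0,0],[0,0,0],[0,0,0]],"xyz":[[0,0,0.045],[0,0,0.045],[0.015,0,0.002],[0.012,0,0],[0,0,0]],"fingers":[1,1,1,1,1]}'
python3 -m creep '{"dr":[[0,0,0],[0,0,0],[0,0,0],[0,0,0]],"xyz":[[0.003,0,0],[0.002,0,0],[0.002,0,0],[0,0,0]],"fingers":[1,1,1,1]}'
```

```text
time: 11.65
eef_pos: [0.5916, 0.0689, 0.0807]
tcp_rot: [0.998, 0.063, 0.001, -0.001]
wrist_force: [-0.4, -0.3, 1.1]
grip_width: 0.006
grasp_force: 0.0
time: 12.05
eef_pos: [0.5947, 0.0695, 0.0802]
tcp_rot: [0.998, 0.063, -0.002, 0.0]
wrist_force: [-13.8, -1.3, 10.9]
grip_width: 0.006
grasp_force: 6.5
```

```bash
python3 -m creep '{"dr":[[0,0,0],[0,0,0],[0,0,0]],"xyz":[[0.002,0,0],[0.001,0,0],[0,0,0]],"fingers":[1,1,1]}'
python3 -m creep '{"dr":[[0,0,0],[0,0,0],[0,0,0],[0,0,0],[0,0,0]],"xyz":[[-0.01,0,0],[-0.03,0,0],[-0.03,0,-0.03],[-0.02,0,-0.045],[-0.02,0,-0.045]],"fingers":[1,1,1,1,1]}'
python3 -m creep '{"dr":[[0,0,0],[0,0,0],[0,0,0]],"xyz":[[-0.02,0,-0.04],[-0.02,0,0],[0,0,0]],"fingers":[1,1,1]}'
python3 - <<'E'
from h import *
im,d=snap('top','t6');a,b=[cv2.imread(f'pics/{n}.png') for n in('t5','t6')]
import m; m.ang('t6')
cv2.imwrite('pics/c6.png',cv2.resize(im[140:300,220:400],None,fx=3.7,fy=3.7,interpolation=cv2.INTER_CUBIC))
E
```

```text
time: 12.35
eef_pos: [0.5952, 0.0697, 0.0799]
tcp_rot: [0.998, 0.063, -0.005, 0.001]
wrist_force: [-26.6, -1.9, 18.8]
grip_width: 0.003
grasp_force: 13.0
time: 12.85
eef_pos: [0.4892, 0.0555, 0.201]
tcp_rot: [0.998, 0.063, -0.0, 0.0]
wrist_force: [0.6, -1.5, 1.2]
grip_width: 0.005
grasp_force: 0.0
time: 13.15
eef_pos: [0.4501, 0.0503, 0.2413]
tcp_rot: [0.998, 0.063, 0.002, 0.002]
wrist_force: [0.2, 0.1, -0.1]
grip_width: 0.004
grasp_force: 0.0
t6 slope [0.0001 0.0001] tab x 0.0003 lever [-0.0002 -0.0773]
```

View pics/c6.png

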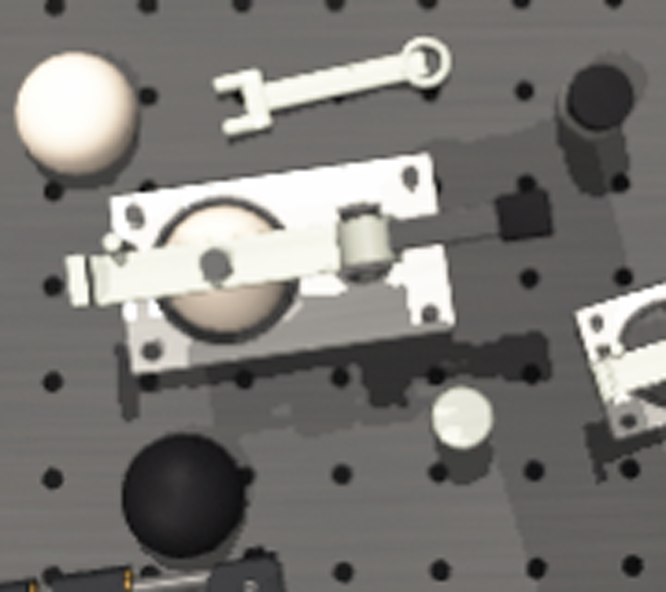

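The strap is back on its stop (measured angle 0.000). The lever is fully down: its top was at 0.1286 m just before the nudge, which matches the stop geometry. The sample is seated and the loose things are unmoved. I'm handing it in.

```bash
python3 -c "
from plant import manip;print(manip.sign_off())"
```

```text
the job is handed in; nothing more can be done
None
```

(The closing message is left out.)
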